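# Swap drawers on the interlocked parts cabinet

## Robot

A 6-joint arm with a two-finger parallel gripper is mounted at the origin on a cart in front of the work surface, level with it; the furniture and walls round the work are solid. World frame = base frame: x ahead of the robot, y to its left, z up, the work surface at z = 0. Lengths are in mm, angles in rad, forces in N, time in s.
With the tool pointing down it reaches from about 350 to 875 mm from the base axis. Payload 4.2 kg.
Tool frame: the origin (TCP) lies between the finger pads; the fingertips stand 25 mm ahead of it and the grasp point (between the pads) lies 6 mm ahead of it; z points along the fingers, y is the line along which they close (so a half turn about z gives the same grasp; the last joint's range is limited). The gripper opens to 85 mm and grips with 20 to 120 N. Pads are 22 mm wide; open, the fingers measure 114 mm over their backs; the gripper's body (76 mm by 85 mm) begins 54 mm behind the grasp point. The pads swing forward as they close: fully open they stand 13 mm farther back than shut.
Start: joints at [-0.961, 0.385, 0.008, 0, -1.194, -0.259], TCP at [214.795, -586.909, 256.312] pointing down, gripper open.
Joint ranges: [-3.14, 3.14], [-1.21, 2.06], [-1.07, 1.41], [-3.16, 2.05], [-2.99, -0.16], [-3.1, 3.1]. Speed limits (rad/s): [2.79, 2.79, 3.14, 3.14, 3.14, 3.14].

## Interface

Orientations are given as a unit quaternion [x, y, z, w].
In Python, from bench import arm gives the robot as it stands.
- The arm moves only by the shell command python3 -m pendant 'ROWS'. ROWS is JSON, a list of rows, each a list of 7 numbers: the shift along the tool's x, y, z in m, then the turn, a rotation vector about the tool's x, y, z in degrees, then the finger opening in m, from 0 to 0.0854. In form: [[x, y, z, wx, wy, wz, fingers], ...]. A call has 1 to 12 rows; each row shifts and turns the commanded pose from where the row before left it, along the tool's axes as they then stand; what a row does not reach is not made up. A row lasts 1/10 s, in which the tool goes at most 50 mm and 8.59 degrees, less where a joint would pass 70% of its speed; a pose out of reach is approached as far as the arm can. A call is refused whole if a number of a shift passes 0.05 or a number of a turn 8.59, either way. A call with a gripper value outside its range is refused whole. The fingers move at their own pace and stop on an object; the grip force is fixed at half the most. Time passes only in rows, so rows that do not move let the fingers close. It gives the time, the measured TCP pose, the force, the opening and the grip force at its end, in the units of the state.
- arm.read_state(): the state, without advancing time (a new reading comes with each control period).
- arm.get_image(name): name is "side" or "top" or "wrist"; returns a dict with "image" (400x640x3 uint8, red, green, blue), "fx", "fy", "cx", "cy" (pixels), "xyz" and "rotation" of the camera in the world. Camera axes: x right, y down, z forward; pixel columns grow to the right and rows downward; lengths in mm; the calibration is good to about 2 mm. A picture is of the moment at which its call begins. There is no depth.
- arm.job_done(): hands the job in; it is judged then, once.
The state is a dict: "clock": time; "joints": joint angles; "joint_vel": joint speeds; "joint_efforts": joint torques, N m; "position": TCP position; "ee_rot": TCP orientation; "contact_force": force on the tool from outside, world axes, zero at the start; "wrist_torque": the same for the moment, N m; "gripper_width": finger opening in mm; "grasp_force": force on a finger pad.
Only numpy, scipy, OpenCV 4.12 (cv2) and the standard library are available. Lean on these libraries where they do the work, as an engineer would, in place of code of your own. Each camera call takes 0.05 s, during which the arm holds its last target. There are 200 camera calls.

## Task

One drawer of the small two-drawer cabinet stands open, and its interlock keeps the other drawer locked; do not force it. Push the open drawer fully home, then slide the tin sideways along the base board, without lifting it, from its ring into the ring in front of the drawer you have just shut, and then pull the other drawer out to its stop. Keep the tin upright and leave it standing in that ring, the first drawer shut; leave the abrasive roll, spanner and sanding block where they are.

Things in the scene. Friction and masses are not known exactly. Their poses are not given: they have to be found in the camera images.
- base: Fixed plywood base board, 355 x 290 mm, 4 mm thick. Two like grey steel drawer units (each 120 wide, 110 high, 165 mm deep) stand on it, centres 148 mm apart, tops 114 mm above the bench; the board runs on 187 mm in front of the drawer fronts. Origin on the bench, midway between the units. x points level into the cabinet, y to the left as the robot sees it, z up; all listed points have these axes.
- drawer_1 (a joint): The drawer open at the start, left or right. Metres: 0 = fully home, 0.125 = out to its stop; starts 0.1 to 0.125 out; slides level, friction about 2 N, rubber stops at both ends. Front panel 117 mm wide, 6 to 112 mm above the bench. Interlock: while one drawer is more than about 4 mm out, a hidden pin locks the other (about 5 mm of play); shutting the open one fully frees it; works both ways.
- drawer_2 (a joint): The other drawer, fully shut and locked at the start; the same build, values and friction as drawer_1.
- handle_1 (a point): Middle of drawer_1's steel bar handle; moves with the drawer, which opens along -x. The bar lies level along y, 12 mm thick, 80 mm long, its axis 92 mm above the bench and 42 mm in front of the drawer's face (36 mm free between bar and face); two posts, 36 mm either side of the middle, join it to the drawer.
- handle_2 (a point): Middle of drawer_2's bar handle, the same as handle_1.
- ring_1 (a point): Centre of the dark wire ring (84 mm across, flush in the base board) in front of drawer_1, on the board's top, 4 mm above the bench, 120 mm in front of the shut drawer's face and on its centre line. While drawer_1 is open it covers this ring.
- ring_2 (a point): Centre of the like ring in front of drawer_2, 148 mm to the side (y) of ring_1. The tin stands on it at the start, in the way of drawer_2.
- tin: Open grey metal tin of horn buttons (fixed in it), 67 mm across, 61 mm high, about 0.15 kg, loose; origin at the centre of its underside, z up. Stands within about 8 mm of the middle of ring_2 at the start.
- roll: Brown roll of abrasive cloth, 62 mm across, 22 mm high, lying loose on the rear half of the top of drawer_1's unit. Origin at the centre of its underside. Leave alone.
- spanner: Small steel spanner, 109 x 19 x 6 mm, lying loose on the rear half of the top of drawer_2's unit. Origin at the centre of its underside. Leave alone.
- block: Brown sanding block, 86 x 52 x 26 mm, lying loose on the bench to the right of the base board. Origin at the centre of its underside. Leave alone.
There are look-alikes about, which are no part of the job. Several things have the shape of the tin; the one meant has the colours described above.

How it is judged (in metres and radians):
On the way, in this order (a step that is already met when the one before it is completed fails the run):
1. the open drawer is pushed fully home, the other still shut (value of joint drawer_1 below 0.006 m and value of joint drawer_2 below 0.012 m), for 0.2 s.
2. the tin stands in the ring in front of the drawer just shut; both drawers shut (all of step 1 and horizontal distance between tin and ring_1 below 0.012 m), for 0.2 s.
3. the other drawer is pulled out to its stop (value of joint drawer_2 above 0.115 m and horizontal distance between tin and ring_1 below 0.012 m), for 0.2 s.
At the end, for the whole second after the job is handed in: The first drawer is home (within 6 mm), the other drawer is out to its stop (at least 115 of 125 mm), and the tin stands upright and at rest in the first drawer's ring, its centre within 12 mm of the ring's (all of step 3 and value of joint drawer_1 below 0.006 m and velocity of joint drawer_2 below 0.01 m/s and angle between tin's own z axis and vertical below 0.1 rad and linear speed of tin below 0.02 m/s); the robot touches nothing.
It fails at once if the interlock is forced (both drawers more than 20 mm out) (value of joint each of drawer_1, drawer_2 above 0.02 m).
It fails at once if the tin is lifted off the board (more than 10 mm) (height (world z) of tin above 0.014 m).
It fails at once if the tin is tipped (angle between tin's own z axis and vertical above 0.35 rad).
It fails at once if the abrasive roll, the spanner or the sanding block is moved (more than 30 mm) (distance of any of roll, spanner, block from where it was at the start of the episode above 0.03 m).
It also fails if it takes over 72 s, if anything falls off the work surface, if the arm or the gripper's body presses on something with over 40 N, if the wrist force passes 120 N, or if a joint passes its speed limit or range.

## Working session

There is one attempt and no reset: what is moved stays moved. The work goes in short steps, Python scripts to look and compute and a shell command to move; the robot and the scene stay as the last step left them, time stands still between calls to the robot, and variables do not carry over. Pictures are saved under pics/ and viewed, at most 10 in all, crops included, and the job is handed in when it is done.

```bash
ls; mkdir -p pics; python3 - <<'E'
from bench import arm
import cv2
for n in("side","top"):
    d=arm.get_image(n); cv2.imwrite(f"pics/{n}0.png",d["image"][:,:,::-1])
    print(n,d["fx"],d["fy"],d["cx"],d["cy"],d["xyz"],d["rotation"])
s=arm.read_state();print(s["position"],s["ee_rot"],s["clock"],s["gripper_width"])
E
```

```text
pics
side 508.7858148795445 508.7858148795445 317.4772772074718 192.16870983687113 [1104.94634324 -436.15633192  752.2986239 ] [ 0.84537343  0.33904615 -0.14751043 -0.3855284 ]
top 373.5626954088571 373.5626954088571 318.5131347214234 198.69584814101847 [410.62062325 119.3841265  992.70803149] [ 0.7069709  -0.70013071  0.07481437 -0.06642251]
[ 214.6467857  -586.48452961  255.32905521] [-1.74442091e-01  9.84666943e-01  9.59968178e-04 -2.15686206e-04] 0.1 85.10502862020128
```

View pics/top0.png

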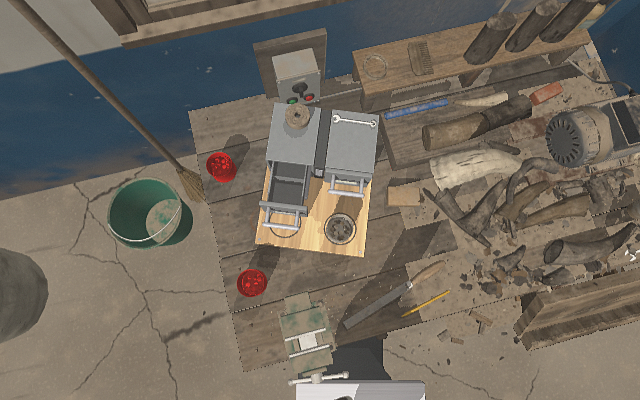

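View pics/side0.png

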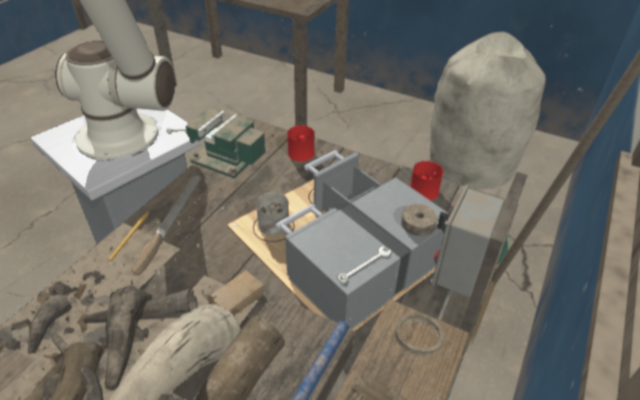

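The top view shows drawer_1 open on the left, with its handle near (284,218). The tin is at (340,229), the board's front edge runs (256,242)–(365,257), the roll is at (297,115) and the spanner at (355,121). I'll enlarge that area and get the board mask.

```bash
cat > h.py <<'E'
import numpy as np,cv2
from scipy.spatial.transform import Rotation as R
from bench import arm
def ray(d,uv,z):
    r=d["rotation"]; M=R.from_quat(r) if np.size(r)==4 else R.from_matrix(r)
    v=M.apply([(uv[0]-d["cx"])/d["fx"],(uv[1]-d["cy"])/d["fy"],1]); c=np.array(d["xyz"])
    return c+v*(z-c[2])/v[2]
E
python3 - <<'E'
from h import *
d=arm.get_image("top"); im=d["image"]
hsv=cv2.cvtColor(im,cv2.COLOR_RGB2HSV)
m=cv2.inRange(hsv,(12,70,150),(28,200,255)); m[:, :230]=0;m[:,400:]=0;m[:150]=0;m[270:]=0
n,l,st,c=cv2.connectedComponentsWithStats(m); k=1+np.argmax(st[1:,4]); 
h=cv2.convexHull(np.argwhere(l==k)[:,::-1].astype(np.int32)); a=cv2.approxPolyDP(h,3,True)[:,0]
for p in a: print(p,ray(d,p,4).round(1))
cr=cv2.resize(im[95:265,245:395][:,:,::-1],None,fx=3.5,fy=3.5,interpolation=cv2.INTER_CUBIC)
cv2.imwrite("pics/topc.png",cr)
E
```

```text
[371 179] [667.7 -34.6   4. ]
[363 257] [456.5  -9.5   4. ]
[255 243] [490.4 274.6   4. ]
[260 208] [584.  265.2   4. ]
[310 182] [657.3 132.    4. ]
```

View pics/topc.png

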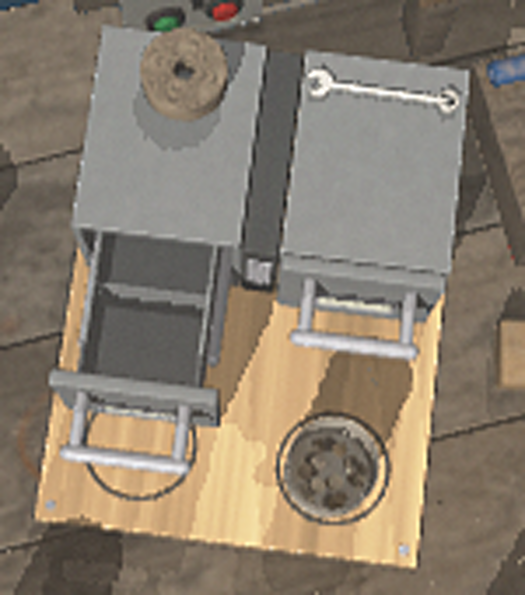

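```bash
python3 - <<'E'
from h import *
d=arm.get_image("top"); im=d["image"]
f=lambda x,y:(245+(x+.5)/3.5-.5,95+(y+.5)/3.5-.5)
for n,p,z in [("ring2",(333,467),4),("ring1 bottom",(137,498),4),("h1L",(64,452),92),("h1R",(187,467),92),("h2L",(293,337),92),("h2R",(417,353),92),("faceR top L",(279,262),112)]: print(n,ray(d,f(*p),z).round(1))
hsv=cv2.cvtColor(im,cv2.COLOR_RGB2HSV)
m=cv2.inRange(hsv,(0,0,0),(180,75,255)); 
w=np.zeros_like(m); cv2.circle(w,(340,228),19,255,-1); m&=w
n,l,st,c=cv2.connectedComponentsWithStats(m);k=1+np.argmax(st[1:,4]);print(st[k],c[k],ray(d,c[k],65).round(1))
cn=cv2.findContours((l==k).astype(np.uint8),0,2)[0][0]
print(cv2.minEnclosingCircle(cn), ray(d,cv2.minEnclosingCircle(cn)[0],65))
cr=im[205:250,315:365][:,:,::-1].copy(); mm=cv2.cvtColor((l==k)[205:250,315:365].astype(np.uint8)*255,cv2.COLOR_GRAY2BGR)
s=arm.get_image("side");im2=s["image"][170:260,210:360][:,:,::-1]
A=cv2.resize(np.hstack([cr,mm]),None,fx=6,fy=6,interpolation=cv2.INTER_NEAREST);B=cv2.resize(im2,(600,330),interpolation=cv2.INTER_CUBIC)[:, :600]
cv2.imwrite("pics/m.png",np.vstack([A,B]))
E
```

```text
ring2 [532.1  51.2   4. ]
ring1 bottom [507.1 199.4   4. ]
h1L [529.8 243.6  92. ]
h1R [520.3 158.3  92. ]
h2L [613.2  85.3  92. ]
h2R [602.6  -2.3  92. ]
faceR top L [662.3  96.  112. ]
[324 212  32  33 696] [339.25431034 228.02155172] [524.7  56.7  65. ]
((339.7903137207031, 228.36021423339844), 16.45798683166504) [523.85451008  55.37770087  65.        ]
```

View pics/m.png

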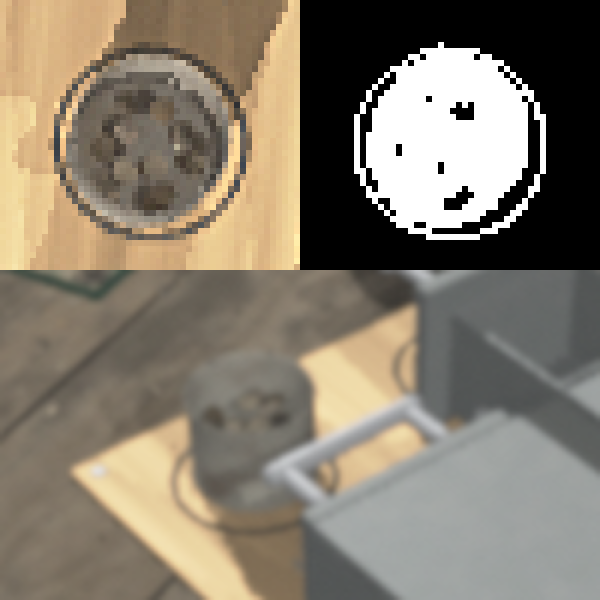

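```bash
cat >> h.py <<'E'
EX=np.array([.993,-.1185,0]);EY=np.array([.1185,.993,0]);O=np.array([658.4,110.6,0])  # mid of drawer faces
def go(u,v,z):
    "tool-frame shift to cabinet point (u from face, v left, z), and turn to aligned pose (tool x=-EX,y=EY)"
    s=arm.read_state();q=R.from_quat(s["ee_rot"]);p=np.array(s["position"])
    w=O+u*EX+v*EY;w[2]=z
    T=R.from_matrix(np.c_[-EX,EY,[0,0,-1]])
    c=p-O;print("cab",(c@EX).round(1),(c@EY).round(1),p[2].round(1),"shift",q.inv().apply(w-p).round(1),"turn",np.degrees((q.inv()*T).as_rotvec()).round(2),"F",np.round(s["contact_force"],1),"w",round(s["gripper_width"],1),"t",s["clock"])
E
python3 -m pendant '[[0,0,0,0,0,6.7,0],[0,0,0,0,0,6.7,0],[0,0,0,0,0,6.7,0],[0,0,0,0,0,6.7,0]]'
python3 -c "from h import *;go(-184.6,74,100)"
```

```text
clock: 0.65
position: [214.7, -586.8, 256.1]
ee_rot: [0.061, 0.998, 0.0, -0.0]
contact_force: [-0.8, 0.4, 0.1]
gripper_width: 28.0
grasp_force: 0.0
cab -357.9 -745.1 256.1 shift [-170.8  819.5  156.4] turn [ 0.03 -0.01 -0.17] F [-0.8  0.4  0.1] w 28.0 t 0.65
```

```bash
python3 -m pendant '[[-0.006,0.03,0,0,0,0,0],[-0.009,0.045,0,0,0,0,0],[-0.009,0.045,0,0,0,0,0],[-0.009,0.045,0,0,0,0,0],[-0.009,0.045,0,0,0,0,0],[-0.009,0.045,0,0,0,0,0],[-0.009,0.045,0,0,0,0,0],[-0.009,0.045,0,0,0,0,0],[-0.009,0.045,0,0,0,0,0],[-0.009,0.045,0,0,0,0,0],[-0.009,0.045,0,0,0,0,0],[-0.009,0.045,0,0,0,0,0]]'
python3 -c "from h import *;go(-184.6,74,100)"
```

```text
clock: 1.85
position: [380.4, -75.9, 256.7]
ee_rot: [0.058, 0.998, 0.0, 0.001]
contact_force: [0.4, -0.3, 0.3]
gripper_width: -0.1
grasp_force: 0.0
cab -254.0 -218.1 256.7 shift [-69.7 291.9 156.9] turn [0.02 0.07 0.12] F [ 0.4 -0.3  0.3] w -0.1 t 1.85
```

```bash
python3 -m pendant '[[-0.01,0.04,0,0,0,0,0],[-0.01,0.04,0,0,0,0,0],[-0.01,0.04,0,0,0,0,0],[-0.01,0.04,0,0,0,0,0],[-0.01,0.04,0,0,0,0,0],[-0.01,0.04,0,0,0,0,0],[-0.01,0.035,0,0,0,0,0],[0,0,0.035,0,0,0,0],[0,0,0.04,0,0,0,0],[0,0,0.04,0,0,0,0],[0,0,0.025,0,0,0,0],[0,0,0.01,0,0,0,0]]'
python3 -m pendant '[[0,0,0,0,0,0,0],[0,0,0,0,0,0,0]]'
python3 - <<'E'
from h import *
go(-184.6,74,100)
d=arm.get_image("top");cv2.imwrite("pics/p1.png",cv2.resize(d["image"][150:270,240:400][:,:,::-1],None,fx=4,fy=4))
E
```

```text
clock: 3.05
position: [480.5, 186.3, 103.6]
ee_rot: [0.059, 0.998, -0.002, -0.002]
contact_force: [-0.3, 0.7, -0.6]
gripper_width: 0.1
grasp_force: 0.0
clock: 3.25
position: [482.9, 187.8, 107.5]
ee_rot: [0.058, 0.998, 0.001, 0.001]
contact_force: [0.9, -0.1, 0.1]
gripper_width: -0.0
grasp_force: 0.0
cab -183.5 55.8 107.5 shift [ 1.1 18.2  7.5] turn [0.08 0.11 0.13] F [ 0.9 -0.1  0.1] w -0.0 t 3.25
```

View pics/p1.png

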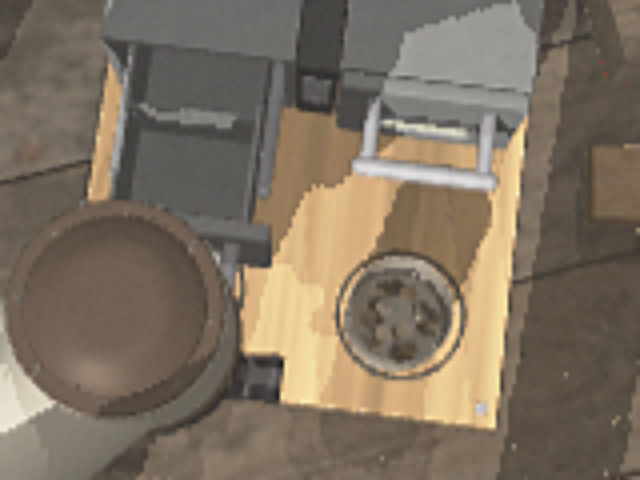

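The wrist now stands over the left handle, and the tin and ring_2 are clear at about (400,315) in the crop. Next I centre on the handle and push.

```bash
python3 -m pendant '[[0,0.018,0.0075,0,0,0,0],[0,0,0,0,0,0,0],[-0.01,0,0,0,0,0,0],[-0.01,0,0,0,0,0,0],[-0.01,0,0,0,0,0,0],[-0.01,0,0,0,0,0,0],[-0.012,0,0,0,0,0,0],[-0.012,0,0,0,0,0,0],[-0.012,0,0,0,0,0,0],[-0.012,0,0,0,0,0,0],[-0.012,0,0,0,0,0,0],[0,0,0,0,0,0,0]]'
python3 -c "from h import *;go(-59,74,100)"
```

```text
clock: 4.5
position: [585.5, 193.2, 98.6]
ee_rot: [0.059, 0.998, 0.0, 0.001]
contact_force: [0.4, 1.2, -0.2]
gripper_width: -0.4
grasp_force: 0.0
cab -82.2 73.4 98.6 shift [-23.2   0.6  -1.3] turn [0.03 0.1  0.05] F [ 0.4  1.2 -0.2] w -0.4 t 4.5
```

```bash
python3 -m pendant '[[-0.006,0,0,0,0,0,0],[-0.006,0,0,0,0,0,0],[-0.005,0,0,0,0,0,0],[-0.003,0,0,0,0,0,0],[-0.003,0,0,0,0,0,0],[0,0,0,0,0,0,0]]'
python3 -c "from h import *;go(-59,74,100)"
python3 -m pendant '[[-0.003,0,0,0,0,0,0],[0,0,0,0,0,0,0]]'
python3 -c "from h import *;go(-59,74,100)"
```

```text
clock: 5.1
position: [606.5, 190.6, 98.6]
ee_rot: [0.059, 0.998, -0.0, 0.0]
contact_force: [-0.5, -0.7, -0.6]
gripper_width: -0.2
grasp_force: 0.5
cab -61.0 73.3 98.6 shift [-2.   0.7 -1.4] turn [-0.01  0.    0.1 ] F [-0.5 -0.7 -0.6] w -0.2 t 5.1
clock: 5.3
position: [609.5, 190.4, 98.8]
ee_rot: [0.058, 0.998, 0.0, 0.0]
contact_force: [-1.0, -0.4, -0.9]
gripper_width: -0.0
grasp_force: 0.6
cab -58.0 73.4 98.8 shift [ 1.   0.6 -1.2] turn [0.   0.02 0.11] F [-1.  -0.4 -0.9] w -0.0 t 5.3
```

Contact is light, so I'll advance until a stop force shows.

```bash
python3 -m pendant '[[-0.003,0,0,0,0,0,0],[0,0,0,0,0,0,0]]'
python3 -m pendant '[[-0.003,0,0,0,0,0,0],[0,0,0,0,0,0,0]]'
python3 - <<'E'
from h import *
go(-59,74,100)
d=arm.get_image("side");cv2.imwrite("pics/p2.png",cv2.resize(d["image"][130:290,230:450][:,:,::-1],None,fx=3,fy=3))
E
```

```text
clock: 5.5
position: [610.1, 190.2, 98.7]
ee_rot: [0.059, 0.998, -0.0, -0.002]
contact_force: [-7.5, 1.8, 3.1]
gripper_width: 0.0
grasp_force: 4.1
clock: 5.7
position: [610.4, 190.1, 98.7]
ee_rot: [0.059, 0.998, -0.001, -0.005]
contact_force: [-15.8, 4.6, 7.6]
gripper_width: -0.3
grasp_force: 8.2
cab -57.1 73.2 98.7 shift [ 1.9  0.8 -1.3] turn [-0.16 -0.57  0.09] F [-15.8   4.6   7.6] w -0.3 t 5.7
```

View pics/p2.png

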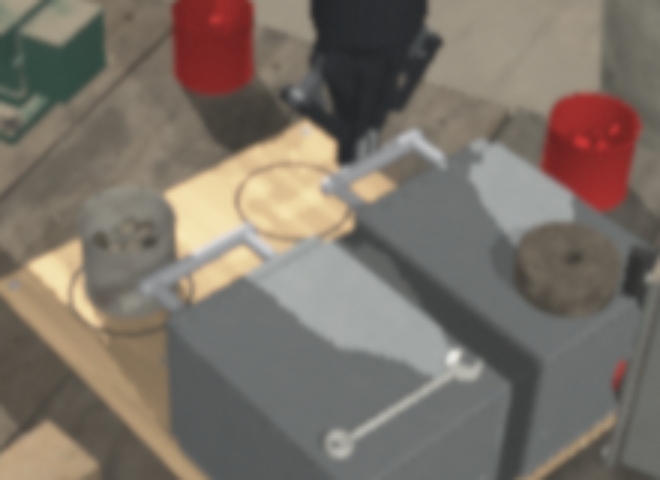

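Drawer_1 is flush with its unit, with about 16 N on the stop. ring_1 is free at (295,200) in the crop and the tin is undisturbed. Next I retreat and go above the tin.

```bash
python3 -m pendant '[[0.012,0,0,0,0,0,0],[0.02,0,0,0,0,0,0],[0.02,0,-0.03,0,0,0,0],[0.02,0,-0.04,0,0,0,0],[0,-0.035,-0.04,0,0,0,0.0854],[0,-0.036,0,0,0,0,0.0854],[0,-0.036,0,0,0,0,0.0854],[0,-0.036,0,0,0,0,0.0854],[0,0,0,0,0,0,0.0854],[0,0,0,0,0,0,0.0854]]'
python3 - <<'E'
from h import *
go(-124,-70,200)
d=arm.get_image("wrist");print(d["xyz"],d["rotation"]);cv2.imwrite("pics/w1.png",d["image"][:,:,::-1])
E
```

```text
clock: 6.75
position: [528.0, 57.6, 207.3]
ee_rot: [0.059, 0.998, 0.0, 0.002]
contact_force: [-0.4, 0.1, 1.2]
gripper_width: 84.6
grasp_force: 0.0
cab -123.2 -68.0 207.3 shift [ 0.8 -2.   7.3] turn [0.07 0.18 0.04] F [-0.4  0.1  1.2] w 84.6 t 6.75
[449.26455616  66.63366396 323.84098584] [0.73784287 0.65643566 0.10465374 0.11716531]
```

View pics/w1.png

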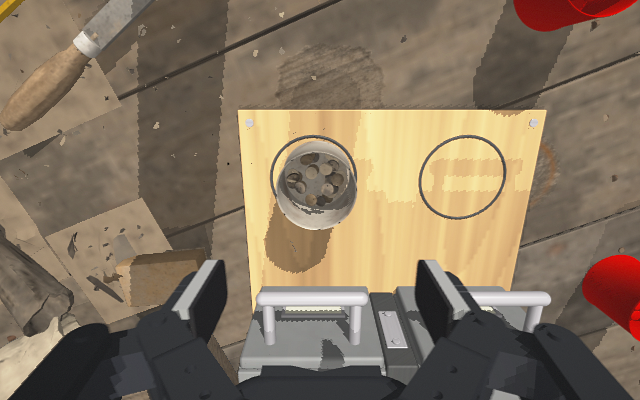

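The wrist view shows ring_2 at about (314,177), ring_1 at about (462,177), and the tin rim spanning roughly columns 277–357, down to row 230. I'll convert these to positions.

```bash
cat >> h.py <<'E'
def cab(P): c=np.array(P)-O; return np.round([c@EX,c@EY],1)
E
python3 - <<'E'
from h import *
d=arm.get_image("wrist"); im=d["image"]; print(d["fx"],d["cx"],d["cy"])
hsv=cv2.cvtColor(im,cv2.COLOR_RGB2HSV)
for n,p in [("r2",(314,177)),("r1",(462.5,177)),("cornerL",(238,110)),("cornerR",(547,110))]: P=ray(d,p,4);print(n,P.round(1),cab(P))
g=(hsv[:,:,1]<60).astype(np.uint8)
for r in (190,195,200,205,210): 
    x=np.flatnonzero(g[r,255:375])+255; print(r,x.min(),x.max())
c=np.flatnonzero(g[140:245,317])+140; print("col317",c.min(),c.max(),c[:15])
print("tin L",cab(ray(d,(276.5,190),65)),"R",cab(ray(d,(357,190),65)),"bottom",cab(ray(d,(317,230),65)))
E
```

```text
332.54895945267646 320.62543321986175 198.443100600437
r2 [529.9  51.4   4. ] [-120.6  -74. ]
r1 [546.9 197.5   4. ] [-121.1   73.1]
cornerL [458. -11.   4.] [-184.6 -144.5]
cornerR [491.2 274.6   4. ] [-185.5  143.1]
190 272 355
195 274 355
200 276 354
205 278 352
210 280 349
col317 141 229 [141 142 143 144 145 146 147 148 149 150 151 152 153 154 155]
tin L [-125.2 -103.3] R [-125.4  -37.9] bottom [-90.1 -70.4]
```

```bash
python3 -m pendant '[[0,-0.0027,0.02,0,0,0,0.0854],[0,0,0.03,0,0,0,0.0854],[0,0,0.03,0,0,0,0.0854],[0,0,0.03,0,0,0,0.0854],[0,0,0.03,0,0,0,0.0854],[0,0,0.02,0,0,0,0.0854],[0,0,0.005,0,0,0,0.0854],[0,0,0,0,0,0,0.0854],[0,0,0,0,0,0,0.0854]]'
python3 -c "from h import *;go(-123.6,-70.7,42)"
```

```text
clock: 7.75
position: [527.9, 56.2, 42.4]
ee_rot: [0.058, 0.998, 0.0, 0.001]
contact_force: [0.1, 0.7, 0.0]
gripper_width: 85.4
grasp_force: 0.0
cab -123.1 -69.5 42.4 shift [ 0.5 -1.3  0.4] turn [0.05 0.12 0.17] F [0.1 0.7 0. ] w 85.4 t 7.75
```

```bash
python3 -m pendant '[[0,-0.0012,0,0,0,0,0.074],[0,0,0,0,0,0,0.07],[0,0,0,0,0,0,0.068],[0,0,0,0,0,0,0.066],[0,0,0,0,0,0,0.062],[0,0,0,0,0,0,0.062]]'
python3 -c "from h import *;go(-121.1,73.5,42)"
```

```text
clock: 8.35
position: [527.1, 54.3, 42.5]
ee_rot: [0.058, 0.998, 0.0, 0.001]
contact_force: [-1.7, 0.1, 6.5]
gripper_width: 65.7
grasp_force: 66.4
cab -123.7 -71.4 42.5 shift [ -2.9 144.9   0.6] turn [0.02 0.07 0.12] F [-1.7  0.1  6.5] w 65.7 t 8.35
```

```bash
python3 -m pendant '[[0,0.006,0,0,0,0,0.062],[0,0.012,0,0,0,0,0.062],[-0.001,0.015,0,0,0,0,0.062],[0,0.015,0,0,0,0,0.062],[-0.001,0.015,0,0,0,0,0.062],[0,0.015,0,0,0,0,0.062],[-0.001,0.015,0,0,0,0,0.062],[0,0.015,0,0,0,0,0.062],[0,0.015,0,0,0,0,0.062],[0,0.012,0,0,0,0,0.062],[0,0.008,0,0,0,0,0.062],[0,0.002,0,0,0,0,0.062]]'
python3 -m pendant '[[0,0,0,0,0,0,0.062],[0,0,0,0,0,0,0.062]]'
python3 -c "from h import *;go(-121.1,73.5,42)"
```

```text
clock: 9.55
position: [546.8, 197.4, 42.6]
ee_rot: [0.058, 0.998, -0.001, -0.0]
contact_force: [-1.3, -5.8, 6.3]
gripper_width: 65.3
grasp_force: 66.3
clock: 9.75
position: [546.8, 197.4, 42.5]
ee_rot: [0.058, 0.998, -0.0, 0.0]
contact_force: [-0.8, -1.5, 6.6]
gripper_width: 65.5
grasp_force: 66.5
cab -121.1 73.0 42.5 shift [0.  0.5 0.5] turn [-0.03  0.03  0.13] F [-0.8 -1.5  6.6] w 65.5 t 9.75
```

```bash
python3 -m pendant '[[0,0,0,0,0,0,0.066],[0,0,0,0,0,0,0.069],[0,0,0,0,0,0,0.075],[0,0,0,0,0,0,0.0854],[0,0,0,0,0,0,0.0854],[0,0,-0.02,0,0,0,0.0854],[0,0,-0.03,0,0,0,0.0854],[0,0,-0.04,0,0,0,0.0854],[0,0,-0.04,0,0,0,0.0854],[0,0,-0.035,0,0,0,0.0854],[0,0,0,0,0,0,0.0854],[0,0,0,0,0,0,0.0854]]'
python3 - <<'E'
from h import *
go(-121,73.5,207)
d=arm.get_image("wrist");cv2.imwrite("pics/w2.png",d["image"][:,:,::-1])
for p in ((238,110),): pass
E
```

```text
clock: 10.95
position: [546.6, 198.1, 207.1]
ee_rot: [0.059, 0.998, 0.001, 0.001]
contact_force: [0.7, 0.2, -0.7]
gripper_width: 85.2
grasp_force: 0.0
cab -121.4 73.6 207.1 shift [-0.4 -0.1  0.1] turn [0.09 0.06 0.09] F [ 0.7  0.2 -0.7] w 85.2 t 10.95
```

View pics/w2.png

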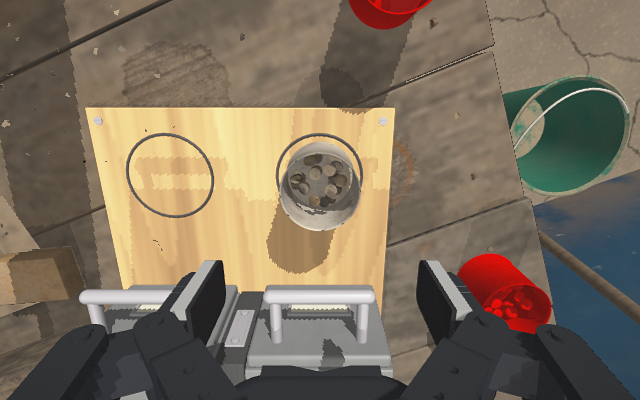

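ring_1 is at about (320,176). The tin rim spans columns 280–360 down to row 231, so the tin is centred to within about 2–3 mm and upright. Next I hook handle_2 from behind with the fingers shut.

```bash
python3 -m pendant '[[-0.01,-0.02,0,0,0,0,0],[-0.02,-0.03,0,0,0,0,0],[-0.02,-0.03,0,0,0,0,0],[-0.02,-0.03,0,0,0,0,0],[-0.02,-0.025,0,0,0,0,0],[-0.0134,-0.0126,0,0,0,0,0],[0,0,0,0,0,0,0],[0,0,0.02,0,0,0,0],[0,0,0.02,0,0,0,0],[0,0,0.01,0,0,0,0],[0,0,0,0,0,0,0],[0,0,0,0,0,0,0]]'
python3 - <<'E'
from h import *
go(-18,-74,97)
d=arm.get_image("wrist")
cv2.imwrite("pics/w3.png",d["image"][:,:,::-1])
E
```

```text
clock: 12.2
position: [632.3, 39.9, 156.8]
ee_rot: [0.058, 0.998, -0.0, 0.0]
contact_force: [-0.0, -0.5, 0.4]
gripper_width: -0.2
grasp_force: 0.0
cab -17.5 -73.3 156.8 shift [ 0.5 -0.6 59.8] turn [-0.01  0.02  0.17] F [-0.  -0.5  0.4] w -0.2 t 12.2
```

View pics/w3.png

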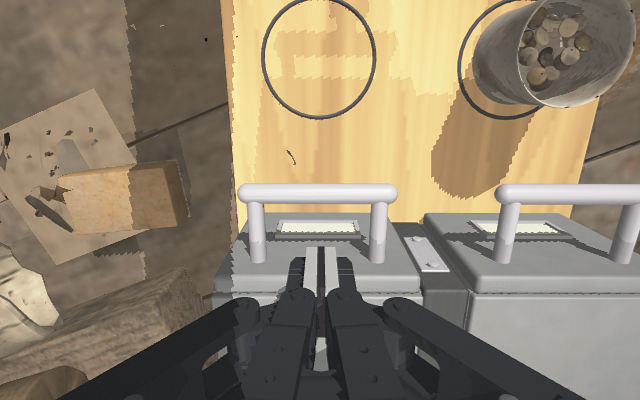

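The closed fingers at about (322,260) sit between the posts at columns 257 and 378, and above the gap. I'll descend and watch the force.

```bash
python3 -m pendant '[[0.0005,0,0.01,0,0,0,0],[0,0,0.01,0,0,0,0],[0,0,0.008,0,0,0,0],[0,0,0,0,0,0,0]]'
python3 -m pendant '[[0,0,0.008,0,0,0,0],[0,0,0.008,0,0,0,0],[0,0,0.006,0,0,0,0],[0,0,0.006,0,0,0,0],[0,0,0,0,0,0,0]]'
python3 -c "from h import *;go(-18,-74,97)"
```

```text
clock: 12.65
position: [630.5, 39.0, 126.5]
ee_rot: [0.059, 0.998, -0.0, -0.002]
contact_force: [-0.4, 0.6, -0.7]
gripper_width: -0.1
grasp_force: 0.0
clock: 13.15
position: [631.0, 39.2, 99.2]
ee_rot: [0.059, 0.998, -0.0, -0.001]
contact_force: [-0.8, -0.5, -0.4]
gripper_width: 0.1
grasp_force: 0.0
cab -18.7 -74.2 99.2 shift [-0.7  0.2  2.2] turn [-0.04 -0.11  0.09] F [-0.8 -0.5 -0.4] w 0.1 t 13.15
```

```bash
python3 -m pendant '[[0.005,0,0,0,0,0,0],[0.005,0,0,0,0,0,0],[0.01,0,0,0,0,0,0],[0.012,0,0,0,0,0,0],[0.012,0,0,0,0,0,0],[0.012,0,0,0,0,0,0],[0.012,0,0,0,0,0,0],[0.012,0,0,0,0,0,0],[0.012,0,0,0,0,0,0],[0.012,0,0,0,0,0,0],[0.01,0,0,0,0,0,0],[0.005,0,0,0,0,0,0]]'
python3 -m pendant '[[0.004,0,0,0,0,0,0],[0.004,0,0,0,0,0,0],[0.003,0,0,0,0,0,0],[0,0,0,0,0,0,0]]'
python3 -c "from h import *;go(-150,-74,97)"
```

```text
clock: 14.35
position: [512.4, 53.3, 100.7]
ee_rot: [0.058, 0.998, -0.0, -0.0]
contact_force: [1.6, 0.2, 1.2]
gripper_width: 0.1
grasp_force: 1.1
clock: 14.75
position: [502.0, 54.3, 100.3]
ee_rot: [0.059, 0.998, -0.0, -0.0]
contact_force: [0.5, -0.0, 1.2]
gripper_width: -0.1
grasp_force: 0.6
cab -148.6 -74.4 100.3 shift [1.4 0.4 3.3] turn [-0.02 -0.05  0.1 ] F [ 0.5 -0.   1.2] w -0.1 t 14.75
```

```bash
python3 -m pendant '[[0.003,0,0,0,0,0,0],[0,0,0,0,0,0,0]]'
python3 -m pendant '[[0.003,0,0,0,0,0,0],[0,0,0,0,0,0,0],[0,0,0,0,0,0,0]]'
```

```text
clock: 14.95
position: [501.7, 54.5, 100.5]
ee_rot: [0.058, 0.998, 0.0, 0.002]
contact_force: [8.7, -3.6, -4.7]
gripper_width: -0.3
grasp_force: 4.5
clock: 15.25
position: [501.5, 55.0, 100.9]
ee_rot: [0.058, 0.998, 0.001, 0.005]
contact_force: [16.0, -8.1, -8.9]
gripper_width: 0.2
grasp_force: 8.2
```

It's at the stop with 16 N. I'll ease off into the gap, lift clear and check.

```bash
python3 -m pendant '[[-0.006,0,0,0,0,0,0],[-0.006,0,0,0,0,0,0],[0,0,0,0,0,0,0],[0,0,-0.01,0,0,0,0],[0,0,-0.03,0,0,0,0],[0,0,-0.04,0,0,0,0],[0,0,-0.04,0,0,0,0],[0,-0.03,-0.03,0,0,0,0],[0.03,-0.045,0,0,0,0,0],[0.03,-0.045,0,0,0,0,0],[0.03,-0.045,0,0,0,0,0],[0.03,-0.045,0,0,0,0,0]]'
python3 -m pendant '[[0.01,-0.045,0,0,0,0,0],[0,-0.045,0,0,0,0,0],[0,-0.045,0,0,0,0,0],[0,0,0,0,0,0,0],[0,0,0,0,0,0,0]]'
python3 - <<'E'
from h import *
d=arm.get_image("top");im=d["image"]
cv2.imwrite("pics/end.png",cv2.resize(im[95:265,245:395][:,:,::-1],None,fx=3.5,fy=3.5,interpolation=cv2.INTER_CUBIC))
E
```

```text
clock: 16.45
position: [373.1, -129.2, 251.1]
ee_rot: [0.058, 0.998, 0.0, 0.0]
contact_force: [-0.5, -0.7, 0.9]
gripper_width: -0.2
grasp_force: 0.0
clock: 16.95
position: [348.7, -261.7, 250.6]
ee_rot: [0.06, 0.998, 0.0, -0.0]
contact_force: [0.4, 0.3, 0.1]
gripper_width: -0.2
grasp_force: 0.0
```

View pics/end.png

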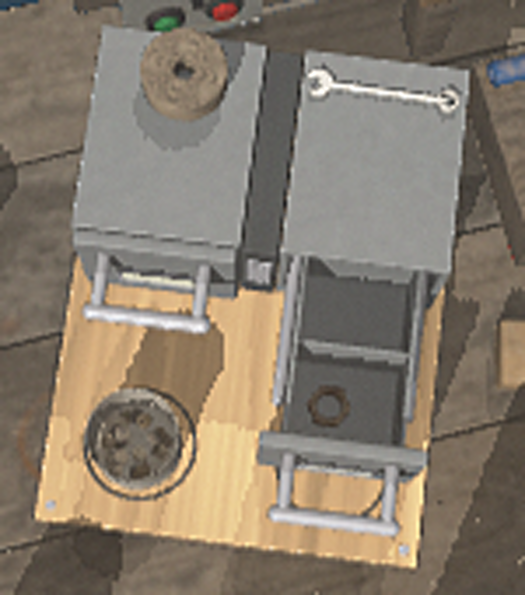

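```bash
python3 - <<'E'
from h import *
d=arm.get_image("top")
f=lambda x,y:(245+(x+.5)/3.5-.5,95+(y+.5)/3.5-.5)
for n,p,z in [("h2",(334.5,520.5),92),("h1",(147,319),92),("ring1",(140,443),4),("tin rim",(135.5,438),65)]: print(n,cab(ray(d,f(*p),z)))
E
```

```text
h2 [-166.4  -74.5]
h1 [-42.3  73.5]
ring1 [-119.1   74. ]
tin rim [-123.8   71.9]
```

```bash
python3 -c "
from bench import arm
print(arm.job_done())"
```

```text
the job is handed in; nothing more can be done
None
```

The job is handed in (no verdict shown): by the last picture drawer_1 is home, drawer_2 is about 124 mm out at its stop, and the tin stands in ring_1 within about 5 mm of centre; the roll, spanner and block were not touched.

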